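# Set a filter changer to its third click

## Task

The filter changer on the bench has been left at some unknown click. With the fingertips only, push its upright lever back to home at the red end of the rail, then push it the other way, counting the clicks, and leave it resting in the third click from home. Do not let it run past the third click, force it or pinch it, and leave the things around it where they stand.

Things in the scene. Friction and masses are not known exactly. Their poses are not given: they have to be found in the camera images.
- filter_changer: Filter changer screwed to the bench; never moves. Base plate 90 x 180 x 10 mm; grey rail 34 mm wide along its y, top at 42 mm, red cap on the home end (-y), black cap on the far end (+y). Black lamp housing behind (x 35 to 90 mm, 72 mm tall), steel tube in front (x to -48 mm, top 71 mm). Only the lever is above 82 mm. Origin: centre of the underside; y runs from home to far end, z up.
- filter_slide (a joint): Travel of slide and lever in m: 0 = home (end stop), growing to the changer's +y; clicks at 0.016, 0.032, 0.048 (third), 0.064 (far stop). Starts at 0.011 to 0.037. A sprung ball draws it into a click from up to 8 mm either side; leaving one takes 4 to 8 N, and past the ridge halfway the lever jumps ahead into the next. Lever's middle: y = -0.032 + value, x = 0 in the changer's frame.
- home_dot (a point): Red dot on the front (-x) of the rail, 31 mm above the bench, under the lever's middle when it is home. Four white dots follow toward +y, 16 mm apart, one for each click; the lever's middle stands over the third white dot in the third click.
- lever_top (a point): Middle of the top of the lever, 123 mm above the bench. The lever is an upright paddle, red core with black ribbed sides, 14 mm thick along the slide (y), 28 mm wide across it (x), its side plates from 86 to 120 mm above the bench. It moves with the slide only.
- lever_home_side (a point): Centre of the outer face of the black ribbed plate (28 x 34 mm) on the lever's side toward home (-y), 103 mm above the bench. Push here to go away from home.
- lever_far_side (a point): The same on the lever's far side (+y). Push here to go home. Fingers that press on both plates at once (over 2 N each) are pinching the lever.
- salt_jar: Loose jar with white cap and cream body, 35 mm across, 52 mm tall, standing in front of the changer. Origin at the centre of the underside.
- film_can: Loose black can with grey cap, 33 mm across, 50 mm tall, standing in front of the changer. Origin at the centre of the underside.
- kapton_tape: Loose yellow tape roll lying flat, 77 mm across, 19 mm high. Origin at the centre of the underside.
- grease_jar: Loose white jar with black cap, 43 mm across, 46 mm tall. Origin at the centre of the underside.
- clamp_ring_1: Loose steel clamp ring lying flat on the right, 58 x 66 x 15 mm. Origin at the centre of the underside.
- gauge_block: Loose grey block with a hole in its top, 30 x 30 x 31 mm, at the back. Origin at the centre of the underside.

How it is judged:
On the way, in this order (a step that is already met when the one before it is completed fails the run):
1. the lever is home at the red end (value of joint filter_slide below 0.004 m), for 0.2 s.
2. the lever is in the third click (value of joint filter_slide between 0.0445 and 0.0515 m), for 0.2 s.
At the end, for the whole second after the job is handed in: The slide rests in its third click (0.048 m from home, within 3.5 mm), and every loose thing is within 15 mm of where it stood (all of step 2 and velocity of joint filter_slide between -0.005 and 0.005 m/s and distance of each of salt_jar, film_can, kapton_tape, grease_jar, clamp_ring_1, gauge_block from where it was at the start of the episode below 0.015 m); the robot touches nothing.
It fails at once if the lever ran past the third click (beyond 0.058 m) (value of joint filter_slide above 0.058 m).
It fails at once if the lever was pinched (more than 2 N from the fingers on both sides at once) (contact force between the fingers and filter_slide_c3 above 2 N and contact force between the fingers and filter_slide_c4 above 2 N).
It fails at once if the lever was forced (over 40 N) (contact force between the arm and filter_changer above 40 N).
It fails at once if a loose thing was shifted by more than 20 mm (distance of any of salt_jar, film_can, kapton_tape, grease_jar, clamp_ring_1, gauge_block from where it was at the start of the episode above 0.02 m).
It fails at once if a loose thing was lifted off the bench (height (world z) of any of salt_jar, film_can, kapton_tape, grease_jar, clamp_ring_1, gauge_block above 0.012 m).
It also fails if it takes over 48 s, if anything falls off the work surface, if the arm or the gripper's body presses on something with over 40 N, if the wrist force passes 120 N, or if a joint passes its speed limit or range.

## Robot

A 6-joint arm with a two-finger parallel gripper is mounted at the origin on a cart in front of the work surface, level with it; the furniture and walls round the work are solid. World frame = base frame: x ahead of the robot, y to its left, z up, the work surface at z = 0. Lengths are in m, angles in rad, forces in N, time in s.
With the tool pointing down it reaches from about 0.25 to 0.8 m from the base axis. Payload 3.9 kg.
Tool frame: the origin (TCP) lies at the very end of the fingers, on their centre line; the grasp point (between the pads) lies 19 mm behind it; z points along the fingers, y is the line along which they close (so a half turn about z gives the same grasp; the last joint's range is limited). The gripper opens to 85 mm and grips with 20 to 120 N. Pads are 22 mm wide; open, the fingers measure 114 mm over their backs; the gripper's body (76 mm by 85 mm) begins 54 mm behind the grasp point. The pads swing forward as they close: fully open they stand 13 mm farther back than shut.
Start: joints at [-1.117, 0.26, -0.138, 1.173, 0, 1.571], TCP at [0.23, -0.472, 0.231] pointing down, gripper open.
Joint ranges: [-2.78, 2.78], [-0.83, 1.72], [-1.28, 1.37], [-1.9, 2.12], [-1.57, 1.48], [-3.14, 3.14]. Speed limits (rad/s): [2.57, 2.57, 3.14, 3.14, 3.14, 3.14].

## Interface

Orientations are given as a unit quaternion [w, x, y, z].
In Python, from rig import robot gives the robot as it stands.
- The arm moves only by the tool jog_arm, never from a script. Its argument "plan" is a list of rows, each a list of 3 entries, a list of its own where there are three numbers: the shift along the tool's x, y, z in units of 30 mm (1.0 is 30 mm), then the turn, a rotation vector about the tool's x, y, z in units of 6 degrees (1.0 is 6 degrees), then the finger opening in mm, from 0 to 85.4. A call has 1 to 10 rows; each row is the pose to reach, as a shift and turn from the pose commanded when the call began, along the tool's axes at that moment; what a row does not reach only later rows make up. A row lasts 1/10 s, in which the tool goes at most 50 mm and 8.59 degrees, less where a joint would pass 70% of its speed; a pose out of reach is approached as far as the arm can. A call with a gripper value outside its range is refused whole. The fingers move at their own pace and stop on an object; "force" is the grip in N (left out, the last holds). Time passes only in rows, so rows that repeat a pose let the fingers close. It gives the time, the measured TCP pose, the force, the opening and the grip force at its end, in the units of the state.
- robot.observe(): the state, without advancing time (a new reading comes with each control period).
- robot.get_image(name): name is "side" or "top"; returns the picture (420x560x3 uint8, red, green, blue); there is no depth.
- robot.camera_params(name): a dict with "intrinsics" (3x3 intrinsics, pixels), "k1" (the pictures are not rectified: a ray, as slopes to the right and down, at radius r is drawn at 1 + k1 r^2 times it, then the intrinsics apply), "extrinsics" (4x4, takes a point from camera to world coordinates). Camera axes: x right, y up, looking along -z (the intrinsics and any distortion apply to the point x, -y, -z); pixel columns grow to the right and rows downward; lengths in m; the calibration is good to about 2 mm. A picture is of the moment at which its call begins. camera_params takes no time and is no camera call.
- robot.sign_off(): hands the job in; it is judged then, once.
The state is a dict: "t": time; "qpos": joint angles; "qvel": joint speeds; "joint_efforts": joint torques, N m; "tcp_pos": TCP position; "orientation": TCP orientation; "ft_force": force on the tool from outside, world axes, zero at the start; "wrist_torque": the same for the moment, N m; "opening": opening from 0.0 (shut) to 1.0 (fully open); "grasp_force": force on a finger pad.
Only numpy, scipy, OpenCV 4.12 (cv2) and the standard library are available. Lean on these libraries where they do the work, as an engineer would, in place of code of your own. Each camera call takes 0.05 s, during which the arm holds its last target. There are 200 camera calls.

## Working session

There is one attempt and no reset: what is moved stays moved. The work goes in short steps, Python scripts to look and compute and a tool call to move; the robot and the scene stay as the last step left them, time stands still between calls to the robot, and variables do not carry over. Pictures are saved under pics/ and viewed, at most 10 in all, crops included, and the job is handed in when it is done.

Besides the shell and the picture viewer there is one more tool, called after ">>>" as name(argument=value, ...) on one line, values as JSON. jog_arm: Moves the arm, as the interface text tells. Its arguments: {"type":"object","properties":{"plan":{"type":"array","items":{"type":"array"}},"force":{"type":"number"}},"required":["plan"]}

```bash
mkdir -p pics; cat > h.py <<'E'
import numpy as np, cv2
from rig import robot
def ray(name,u,v):
    c=robot.camera_params(name);K=np.array(c["intrinsics"]);E=np.array(c["extrinsics"])
    p=np.array([(u-K[0,2])/K[0,0],(v-K[1,2])/K[1,1]]);q=p.copy()
    for _ in range(30): q=p/(1+c["k1"]*(q@q))
    d=E[:3,:3]@np.array([q[0],-q[1],-1]);return E[:3,3],d/np.linalg.norm(d)
def onz(name,u,v,z):
    o,d=ray(name,u,v);return o+d*(z-o[2])/d[2]
def proj(name,P):
    c=robot.camera_params(name);K=np.array(c["intrinsics"]);E=np.array(c["extrinsics"])
    q=E[:3,:3].T@(np.array(P)-E[:3,3]);s=np.array([q[0],-q[1]])/-q[2];s=s*(1+c["k1"]*(s@s))
    return K[0,0]*s[0]+K[0,2],K[1,1]*s[1]+K[1,2]
def snap(name,f):
    im=robot.get_image(name);cv2.imwrite("pics/"+f,im[:,:,::-1]);return im
E
python3 - <<'E'
from h import *
for n in("side","top"):
    snap(n,n+"0.png");print(np.round(robot.camera_params(n)["extrinsics"],3),robot.camera_params(n)["intrinsics"])
print(robot.observe())
E
```

```text
[[-0.93   0.217 -0.295  0.331]
 [-0.366 -0.536  0.761  0.75 ]
 [ 0.007  0.816  0.578  0.609]
 [ 0.     0.     0.     1.   ]] [[407.6791317    0.         278.15158808]
 [  0.         407.6791317  213.7589981 ]
 [  0.           0.           1.        ]]
[[ 0.005  0.994 -0.11   0.499]
 [-1.     0.006  0.008  0.052]
 [ 0.009  0.11   0.994  0.932]
 [ 0.     0.     0.     1.   ]] [[419.57456868   0.         274.54574064]
 [  0.         419.57456868 206.41094372]
 [  0.           0.           1.        ]]
{'t': 0.1, 'qpos': array([-1.11698965e+00,  2.60612095e-01, -1.39268460e-01,  1.17269151e+00,
       -1.08686702e-05,  1.57080207e+00]), 'qvel': array([ 0.0007847 , -0.00302181,  0.00439641,  0.00074034, -0.00203415,
       -0.00156209]), 'joint_efforts': array([ 2.47944155e-05, -4.06509411e+01,  2.54526919e+01,  1.00918254e-02,
       -4.08612152e-05, -4.84129856e-06]), 'tcp_pos': array([ 0.22987832, -0.47130314,  0.23054066]), 'orientation': array([-8.63886722e-04,  9.74367957e-01,  2.24958434e-01, -2.05033461e-04]), 'ft_force': array([0.2619015 , 0.03162546, 1.20432682]), 'wrist_torque': array([ 0.04096686, -0.0001878 ,  0.03469377]), 'grasp_force': 0.0, 'opening': 0.9991338849310818}
```

View pics/side0.png

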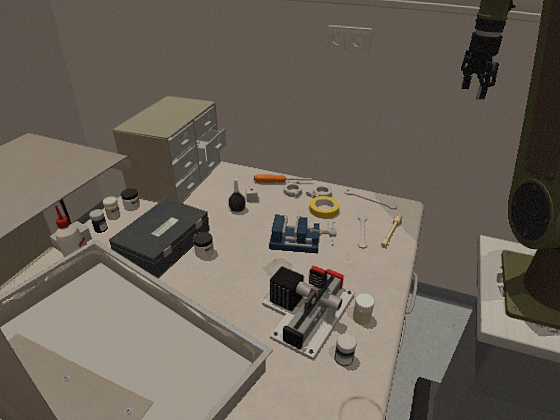

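View pics/top0.png

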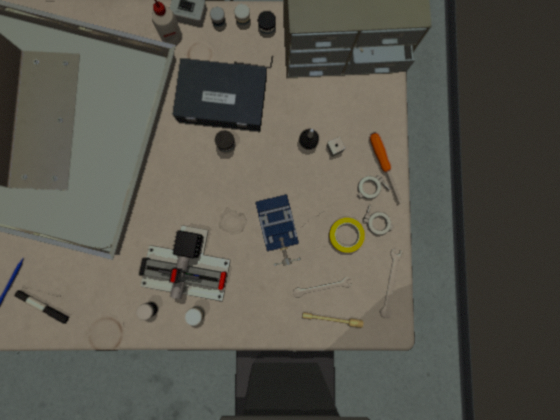

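The top view shows the changer near (186,275), with its red home cap at about (222,280) and black cap at about (145,267). The lever's red core is near (175,275). I'll zoom in on both views.

```bash
python3 - <<'E'
from h import *
a=cv2.imread("pics/top0.png")[220:330,120:250];b=cv2.imread("pics/side0.png")[255:365,255:385]
a=cv2.resize(a,(520,440),interpolation=2);a=cv2.convertScaleAbs(a,alpha=1.6);cv2.imwrite("pics/ta.png",a)
b=cv2.resize(b,(650,550),interpolation=2);b=cv2.convertScaleAbs(b,alpha=1.6);cv2.imwrite("pics/sb.png",b)
for n in("top","side"):
    im=cv2.imread(f"pics/{n}0.png");h=cv2.cvtColor(im,cv2.COLOR_BGR2HSV)
    m=(((h[...,0]<8)|(h[...,0]>172))&(h[...,1]>130)&(h[...,2]>50)).astype(np.uint8)
    k,l,s,c=cv2.connectedComponentsWithStats(m)
    for i in range(1,k):
        if s[i,4]>2: print(n,s[i],c[i].round(1), onz(n,*c[i],0.123).round(3),onz(n,*c[i],0.042).round(3))
    # white plate
    if n=="top":
        m=((h[...,1]<45)&(h[...,2]>125)).astype(np.uint8); m[:220]=0;m[:,:125]=0
        k,l,s,c=cv2.connectedComponentsWithStats(m)
        for i in range(1,k):
            if s[i,4]>15: print("white",s[i],c[i].round(1))
E
```

```text
top [153   2  12  11  86] [158.3   7.4] [0.991 0.282 0.123] [1.041 0.305 0.042]
top [170 268   7  15  74] [173.1 275.1] [0.456 0.236 0.123] [0.451 0.255 0.042]
top [218 272   9  18 104] [221.9 280.3] [0.446 0.144 0.123] [0.441 0.153 0.042]
white [369 220  23  14 102] [379.4 226.7]
white [180 226  27  11 101] [193.9 229.7]
white [147 246  30  16 279] [161.6 253.7]
white [392 251  11  17  41] [395.9 257.1]
white [197 254  32  17 311] [212.5 262.6]
white [295 276  54  16 129] [322.1 285.4]
white [141 279  31  12 222] [157.4 284.2]
white [188 287  35  13 267] [203.9 292.6]
white [136 305  15  14 162] [143.  311.7]
white [184 309  17  17 219] [191.8 316.8]
side [ 55 205  15  24 162] [ 61.3 219.7] [0.984 0.296 0.123] [1.093 0.221 0.042]
side [ 79 237   6   9  20] [ 81.6 241.2] [0.893 0.334 0.123] [0.987 0.265 0.042]
side [312 266  13   8  55] [317.9 269.5] [0.454 0.239 0.123] [0.475 0.154 0.042]
side [326 269  18  21 109] [335.9 276. ] [0.421 0.243 0.123] [0.436 0.159 0.042]
```

View pics/ta.png

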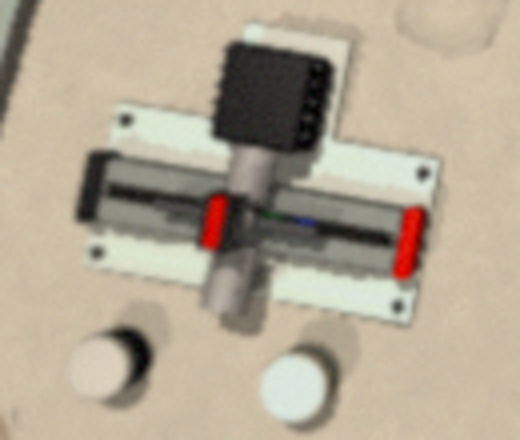

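View pics/sb.png

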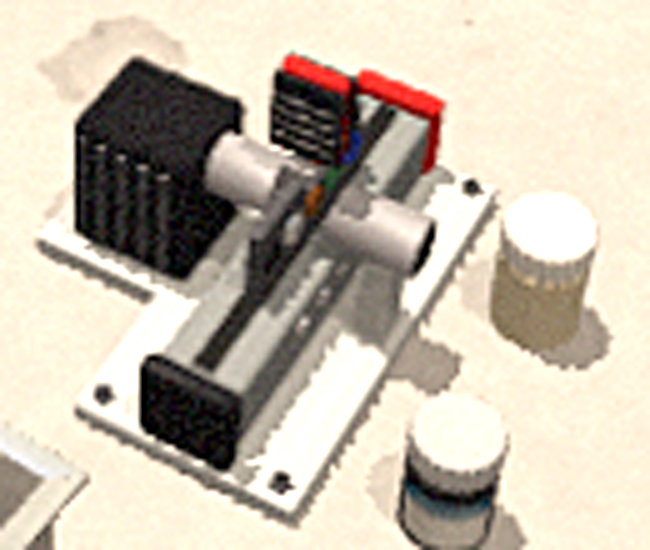

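The lever stands just off the tube on its home side. The salt jar and film can stand in front at about (191,317) and (143,312). Next I'll get the changer pose from the base-plate screws.

```bash
cat >> h.py <<'E'
def tri(a,b):
    A=[];B=[]
    for n,p in(("top",a),("side",b)):
        o,d=ray(n,*p);M=np.eye(3)-np.outer(d,d);A.append(M);B.append(M@o)
    return np.linalg.solve(sum(A),sum(B))
E
python3 - <<'E'
from h import *
T=lambda x,y:(120+x/4-.4,220+y/4-.4);S=lambda x,y:(255+x/5-.4,255+y/5-.4)
h=[onz("top",*T(*p),.01)[:2] for p in((125,120),(423,173),(397,306),(97,252))]
s=[onz("side",*S(*p),.01)[:2] for p in((103,393),(472,187),(282,482))] # back-far, front-home?, front-far
print(np.round(h,4),np.round(s,4)); c=np.mean(h,0)
v=(h[0]-h[1])+(h[3]-h[2]); y=v/np.linalg.norm(v); x=np.array([y[1],-y[0]])
print("c",c,"yaxis",y,"deg",np.degrees(np.arctan2(y[1],y[0])))
for p in h+s: print("loc",((p-c)@x).round(4),((p-c)@y).round(4))
L=tri((173.1,275.1),(317.9,269.5));print("lever",L)
for P in(L,onz("top",173.1,275.1,.123),onz("side",317.9,269.5,.123)): print("x,y loc",(P[:2]-c)@x,(P[:2]-c)@y,"value",(P[:2]-c)@y+.032)
# dots in side view: predicted px for values 0..64
for k in range(5):
    w=c-.017*x+(-.032+.016*k)*y; print(k,np.round(proj("side",[*w,.031]),1))
o=robot.observe();q=o["orientation"];from scipy.spatial.transform import Rotation as R
r=R.from_quat([q[1],q[2],q[3],q[0]]);print(r.as_matrix().round(3))
xt=np.array([*y,0]);zt=np.array([0,0,-1.]);G=R.from_matrix(np.c_[xt,np.cross(zt,xt),zt])
print("turn units",np.degrees((r.inv()*G).as_rotvec())/6)
t=np.array([*(c+y*.075),.20]);print(t,"shift units",r.inv().apply(t-o["tcp_pos"])/.03)
E
```

```text
[[0.5045 0.3122]
 [0.4764 0.1502]
 [0.4055 0.1628]
 [0.4338 0.3243]] [[0.5053 0.3103]
 [0.4053 0.1608]
 [0.4334 0.3229]]
c [0.45506174 0.23736376] yaxis [0.17161301 0.98516444] deg 80.11838361645455
loc 0.0358 0.0822
loc 0.036 -0.0822
loc -0.036 -0.082
loc -0.0358 0.082
loc 0.037 0.0805
loc -0.0359 -0.0839
loc -0.036 0.0805
lever [0.45528722 0.23693005 0.12055083]
x,y loc 0.00029656281150273876 -0.0003885822106781546 value 0.03161141778932185
x,y loc 0.000912273481157022 -0.0007483739694689605 value 0.03125162603053104
x,y loc -0.0011485885218972098 0.0018684867602656728 value 0.03386848676026567
0 [330.2 297.5]
1 [326.5 302.9]
2 [322.8 308.4]
3 [318.9 314.1]
4 [314.8 319.9]
[[ 0.899  0.438 -0.001]
 [ 0.438 -0.899  0.002]
 [-0.    -0.002 -1.   ]]
turn units [-1.57262769e-02 -7.91215539e-03 -9.01958178e+00]
[0.46793272 0.31125109 0.2       ] shift units [ 18.56735319 -19.96450653   1.05327325]
```

>>> jog_arm(plan=[[[18.5,-20,0],[0,0,-9],0],[[18.5,-20,0],[0,0,-9],0],[[18.5,-20,0],[0,0,-9],0],[[18.5,-20,0],[0,0,-9],0],[[18.5,-20,0],[0,0,-9],0],[[18.5,-20,0],[0,0,-9],0],[[18.5,-20,0],[0,0,-9],0],[[18.5,-20,0],[0,0,-9],0],[[18.5,-20,0],[0,0,-9],0],[[18.5,-20,0],[0,0,-9],0]], force=20)

```text
t: 1.1
tcp_pos: [0.3743, 0.0089, 0.2313]
orientation: [0.0, 0.766, 0.643, 0.0]
ft_force: [1.5, -0.5, -0.6]
opening: 0.006
grasp_force: 0.0
```

>>> jog_arm(plan=[[[10.5,1.3,0],[0,0,0],0],[[10.5,1.3,0],[0,0,0],0],[[10.5,1.3,0],[0,0,0],0],[[10.5,1.3,0],[0,0,0],0],[[10.5,1.3,0],[0,0,0],0],[[10.5,1.3,0],[0,0,0],0],[[10.5,1.3,0],[0,0,0],0],[[10.5,1.3,1],[0,0,0],0],[[10.5,1.3,1],[0,0,0],0],[[10.5,1.3,1],[0,0,0],0]])

```text
t: 2.1
tcp_pos: [0.4665, 0.3096, 0.2006]
orientation: [-0.0, 0.766, 0.643, -0.002]
ft_force: [-0.4, -0.5, 0.4]
opening: -0.001
grasp_force: 0.0
```

```bash
cat >> h.py <<'E'
C=np.array([.4551,.2374]);Y=np.array([.1716,.9852]);X=np.array([.9852,-.1716])
def st():
    o=robot.observe();p=o["tcp_pos"];f=o["ft_force"]
    print("t",o["t"],"tcp loc",((p[:2]-C)@X).round(4),((p[:2]-C)@Y).round(4),p[2].round(4),"F loc x,y,z",(f[:2]@X).round(1),(f[:2]@Y).round(1),f[2].round(1),o["orientation"].round(4),o["qpos"].round(2))
def lever(tag):
    for n,w in(("top",(160,255,70,45)),("side",(295,255,35,25))):
        im=snap(n,f"{n}_{tag}.png");h=cv2.cvtColor(im,cv2.COLOR_RGB2HSV)
        m=(((h[...,0]<8)|(h[...,0]>172))&(h[...,1]>130)&(h[...,2]>50)).astype(np.uint8)
        k,l,s,c=cv2.connectedComponentsWithStats(m)
        for i in range(1,k):
            P=onz(n,*c[i],.123);q=P[:2]-C
            if s[i,4]>8 and abs(q@X)<.06 and abs(q@Y)<.12: print(n,s[i,4],"x",(q@X).round(4),"value",(q@Y+.032).round(4))
E
python3 -c "
from h import *
st();lever('a')"
```

```text
t 2.1 tcp loc -0.0012 0.0731 0.2006 F loc x,y,z -0.3 -0.6 0.4 [-1.000e-04  7.661e-01  6.428e-01 -1.600e-03] [ 0.59  0.34 -0.11  1.13 -0.    2.33]
top 75 x 0.0009 value 0.0311
top 103 x 0.0075 value -0.0614
side 57 x -0.0016 value 0.0338
side 108 x -0.0345 value 0.032
```

View pics/side_a.png

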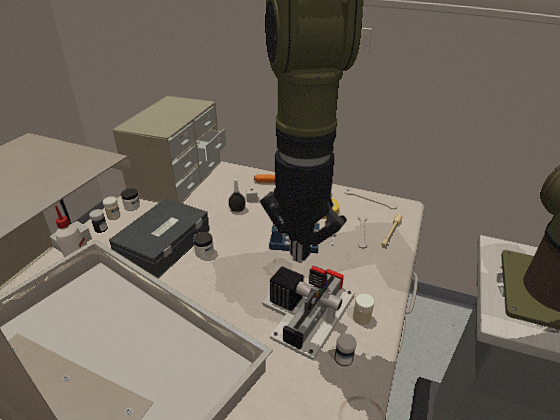

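>>> jog_arm(plan=[[[0,0,1.6],[0,0,0],0],[[0,0,3.2],[0,0,0],0],[[0,0,3.6],[0,0,0],0],[[-0.7,0,3.6],[0,0,0],0],[[-1.4,0,3.6],[0,0,0],0],[[-1.4,0,3.6],[0,0,0],0]])

```text
t: 2.8
tcp_pos: [0.4602, 0.2671, 0.0951]
orientation: [0.0, 0.767, 0.642, 0.0]
ft_force: [0.0, -0.9, 1.0]
opening: -0.001
grasp_force: 0.0
```

```bash
python3 -c "
from h import *
st();lever('b')"
```

```text
t 2.8 tcp loc -0.0 0.0301 0.0951 F loc x,y,z 0.2 -0.8 1.0 [3.000e-04 7.668e-01 6.418e-01 0.000e+00] [ 0.53  0.37 -0.36  0.84 -0.    2.27]
top 75 x 0.0006 value 0.031
top 104 x 0.0074 value -0.0615
side 55 x -0.0441 value 0.0359
```

>>> jog_arm(plan=[[[-0.2,0,0],[0,0,0],0],[[-0.35,0,0],[0,0,0],0],[[-0.5,0,0],[0,0,0],0],[[-0.6,0,0],[0,0,0],0],[[-0.7,0,0],[0,0,0],0],[[-0.8,0,0],[0,0,0],0],[[-0.9,0,0],[0,0,0],0],[[-1.0,0,0],[0,0,0],0],[[-1.1,0,0],[0,0,0],0],[[-1.2,0,0],[0,0,0],0]])

```text
t: 3.9
tcp_pos: [0.4552, 0.2388, 0.0938]
orientation: [-0.004, 0.765, 0.644, 0.004]
ft_force: [1.7, 19.6, -7.0]
opening: 0.0
grasp_force: 9.9
```

```bash
python3 -c "
from h import *
st();lever('c')"
```

```text
t 3.9 tcp loc -0.0002 0.0014 0.0938 F loc x,y,z -1.7 19.6 -7.0 [-0.0044  0.7654  0.6435  0.0044] [ 0.48  0.34 -0.41  0.81  0.01  2.22]
top 38 x 0.0057 value 0.0136
top 103 x 0.0076 value -0.0615
side 84 x -0.0387 value 0.0329
```

```bash
python3 - <<'E'
from h import *
a=cv2.imread("pics/top_c.png")[220:330,120:250];b=cv2.imread("pics/side_c.png")[215:325,255:385]
o=np.hstack([cv2.resize(a,(400,338),interpolation=2),cv2.resize(b,(400,338),interpolation=2)]);cv2.imwrite("pics/c.png",cv2.convertScaleAbs(o,alpha=1.7))
st()
E
```

```text
t 4.0 tcp loc -0.0002 0.0015 0.0938 F loc x,y,z -2.6 15.0 -5.6 [-0.0044  0.7654  0.6435  0.0045] [ 0.48  0.34 -0.41  0.81  0.01  2.22]
```

View pics/c.png

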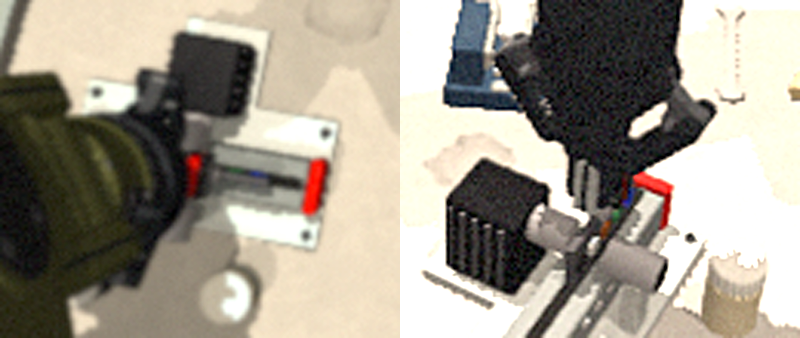

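The lever, its red core still visible beside the fingers, is now around the first click and the fingertips bear on it. I'll hold here and see how the force settles.

>>> jog_arm(plan=[[[0,0,0],[0,0,0],0],[[0,0,0],[0,0,0],0],[[0,0,0],[0,0,0],0]])

```text
t: 4.3
tcp_pos: [0.4552, 0.239, 0.0938]
orientation: [-0.004, 0.765, 0.644, 0.004]
ft_force: [-0.6, 15.5, -4.8]
opening: 0.003
grasp_force: 7.6
```

```bash
python3 -c "
from h import *
st();print(robot.observe()['wrist_torque'])"
```

```text
t 4.3 tcp loc -0.0002 0.0016 0.0938 F loc x,y,z -3.3 15.1 -4.8 [-0.0042  0.7653  0.6437  0.0043] [ 0.48  0.34 -0.41  0.81  0.01  2.22]
[ 2.99216051 -0.1176359  -0.040582  ]
```

>>> jog_arm(plan=[[[-0.1,0,0],[0,0,0],0],[[-0.1,0,0],[0,0,0],0],[[-0.1,0,0],[0,0,0],0]])

```text
t: 4.6
tcp_pos: [0.4542, 0.2337, 0.0936]
orientation: [-0.002, 0.765, 0.643, 0.002]
ft_force: [-0.4, 6.5, -0.4]
opening: 0.006
grasp_force: 3.5
```

```bash
python3 -c "
from h import *
st();lever('d')"
```

```text
t 4.6 tcp loc -0.0002 -0.0038 0.0936 F loc x,y,z -1.5 6.4 -0.4 [-0.0021  0.7655  0.6434  0.0024] [ 0.47  0.33 -0.42  0.82  0.01  2.22]
top 47 x 0.0044 value 0.0086
top 102 x 0.0074 value -0.0614
side 82 x -0.0399 value 0.0336
```

>>> jog_arm(plan=[[[-0.1,0,0],[0,0,0],0],[[-0.2,0,0],[0,0,0],0],[[-0.2,0,0],[0,0,0],0]])

```text
t: 5.0
tcp_pos: [0.4523, 0.2238, 0.0934]
orientation: [0.0, 0.766, 0.643, -0.0]
ft_force: [-0.1, 0.7, 0.6]
opening: -0.002
grasp_force: 0.3
```

```bash
python3 -c "
from h import *
st();lever('e')"
```

```text
t 5.0 tcp loc -0.0004 -0.0138 0.0934 F loc x,y,z -0.2 0.7 0.6 [ 4.000e-04  7.662e-01  6.426e-01 -3.000e-04] [ 0.46  0.33 -0.43  0.82 -0.    2.21]
top 43 x 0.0052 value -0.0015
top 103 x 0.0076 value -0.0614
side 73 x -0.0412 value 0.0341
```

>>> jog_arm(plan=[[[-0.1,0,0],[0,0,0],0],[[-0.2,0,0],[0,0,0],0],[[-0.2,0,0],[0,0,0],0]])

```text
t: 5.4
tcp_pos: [0.4522, 0.2236, 0.0934]
orientation: [-0.004, 0.765, 0.643, 0.004]
ft_force: [0.4, 14.9, -6.3]
opening: -0.001
grasp_force: 7.3
```

```bash
python3 -c "
from h import *
st();lever('f')"
```

```text
t 5.4 tcp loc -0.0005 -0.0141 0.0934 F loc x,y,z -2.2 14.7 -6.3 [-0.0042  0.7655  0.6434  0.0038] [ 0.45  0.32 -0.43  0.81  0.01  2.2 ]
top 30 x 0.008 value -0.0018
top 101 x 0.0074 value -0.0613
side 73 x -0.0413 value 0.0341
```

The lever is firmly against the home stop: the tip didn't advance and the force rose. Now I'll go up and over to the home side.

>>> jog_arm(plan=[[[0.8,0,0],[0,0,0],0],[[0.8,0,-1.4],[0,0,0],0],[[0.8,0,-2.4],[0,0,0],0],[[-0.6,0,-2.4],[0,0,0],0],[[-1.8,0,-2.4],[0,0,0],0],[[-1.8,0,-2.4],[0,0,0],0],[[-1.8,0,-1.2],[0,0,0],0],[[-1.8,0,0],[0,0,0],0],[[-1.8,0,0],[0,0,0],0]])

```text
t: 6.4
tcp_pos: [0.4379, 0.164, 0.0895]
orientation: [-0.001, 0.766, 0.643, -0.005]
ft_force: [-1.5, -0.3, -0.3]
opening: 0.0
grasp_force: 0.0
```

```bash
python3 -c "
from h import *
st();lever('g')"
```

```text
t 6.4 tcp loc -0.0043 -0.0753 0.0895 F loc x,y,z -1.5 -0.6 -0.3 [-0.0015  0.7661  0.6427 -0.0045] [ 0.36  0.28 -0.51  0.79 -0.    2.1 ]
top 31 x 0.0181 value -0.0628
side 50 x -0.002 value 0.0024
side 68 x -0.0415 value 0.0343
```

>>> jog_arm(plan=[[[0.4,0.1,-0.1],[0,0,0],0],[[0.7,0.1,-0.1],[0,0,0],0],[[0.8,0.1,-0.1],[0,0,0],0],[[0.9,0.1,-0.1],[0,0,0],0],[[1.0,0.1,-0.1],[0,0,0],0],[[1.1,0.1,-0.1],[0,0,0],0],[[1.1,0.1,-0.1],[0,0,0],0]])

```text
t: 7.2
tcp_pos: [0.4523, 0.1979, 0.098]
orientation: [0.001, 0.766, 0.643, 0.001]
ft_force: [-0.3, 0.4, 0.1]
opening: -0.002
grasp_force: 0.0
```

```bash
python3 -c "
from h import *
st();lever('h')"
```

```text
t 7.2 tcp loc 0.004 -0.0394 0.098 F loc x,y,z -0.4 0.3 0.1 [0.001  0.7662 0.6426 0.0014] [ 0.41  0.3  -0.45  0.81 -0.    2.16]
top 103 x 0.0075 value -0.0615
side 57 x -0.0016 value 0.0129
side 81 x -0.0391 value 0.0327
```

>>> jog_arm(plan=[[[0.05,-0.1,0.1],[0,0,0],0],[[0.1,-0.1,0.1],[0,0,0],0],[[0.1,-0.1,0.1],[0,0,0],0]])

```text
t: 7.6
tcp_pos: [0.4479, 0.2016, 0.0931]
orientation: [-0.0, 0.766, 0.643, -0.0]
ft_force: [-0.8, 0.2, 0.5]
opening: -0.001
grasp_force: 0.0
```

```bash
python3 -c "
from h import *
st();lever('i')"
```

```text
t 7.6 tcp loc -0.0009 -0.0365 0.0931 F loc x,y,z -0.8 0.1 0.5 [-3.000e-04  7.658e-01  6.431e-01 -1.000e-04] [ 0.42  0.31 -0.46  0.8   0.    2.17]
top 102 x 0.0074 value -0.0614
side 59 x -0.0019 value 0.0156
side 85 x -0.0384 value 0.0326
```

>>> jog_arm(plan=[[[0.1,0,0],[0,0,0],0],[[0.2,0,0],[0,0,0],0],[[0.3,0,0],[0,0,0],0],[[0.3,0,0],[0,0,0],0]])

```text
t: 8.1
tcp_pos: [0.4485, 0.2048, 0.0932]
orientation: [0.004, 0.767, 0.642, -0.004]
ft_force: [-1.3, -15.5, 7.5]
opening: -0.003
grasp_force: 7.6
```

```bash
python3 -c "
from h import *
st();lever('j')"
```

```text
t 8.1 tcp loc -0.0009 -0.0332 0.0932 F loc x,y,z 1.4 -15.5 7.5 [ 0.0041  0.7667  0.642  -0.0042] [ 0.43  0.31 -0.45  0.81 -0.01  2.18]
top 102 x 0.0075 value -0.0614
side 57 x -0.0013 value 0.0183
side 87 x -0.0384 value 0.0328
```

>>> jog_arm(plan=[[[0.05,0,0],[0,0,0],0],[[0.1,0,0],[0,0,0],0],[[0.1,0,0],[0,0,0],0],[[0.1,0,0],[0,0,0],0]])

```text
t: 8.6
tcp_pos: [0.4485, 0.2051, 0.0932]
orientation: [0.006, 0.767, 0.641, -0.006]
ft_force: [-2.0, -22.0, 11.6]
opening: 0.001
grasp_force: 10.9
```

```bash
python3 -c "
from h import *
st();lever('k')"
```

```text
t 8.6 tcp loc -0.0009 -0.033 0.0932 F loc x,y,z 1.8 -22.1 11.6 [ 0.0059  0.7672  0.6414 -0.006 ] [ 0.44  0.32 -0.45  0.82 -0.01  2.19]
top 104 x 0.0076 value -0.0615
side 57 x -0.0013 value 0.0183
side 87 x -0.038 value 0.0325
```

>>> jog_arm(plan=[[[0.05,0,0],[0,0,0],0],[[0.05,0,0],[0,0,0],0],[[0.05,0,0],[0,0,0],0]])

```text
t: 9.0
tcp_pos: [0.4498, 0.2115, 0.0932]
orientation: [0.002, 0.767, 0.642, -0.002]
ft_force: [-1.2, -5.0, 1.9]
opening: 0.0
grasp_force: 2.9
```

```bash
python3 -c "
from h import *
st()"
```

```text
t 9.0 tcp loc -0.0008 -0.0264 0.0932 F loc x,y,z -0.3 -5.2 1.9 [ 0.0016  0.7666  0.6421 -0.0021] [ 0.44  0.32 -0.44  0.81 -0.    2.19]
```

>>> jog_arm(plan=[[[0.05,0,0],[0,0,0],0],[[0.05,0,0],[0,0,0],0],[[0.1,0,0],[0,0,0],0],[[0.1,0,0],[0,0,0],0]])

```text
t: 9.4
tcp_pos: [0.4515, 0.2182, 0.0933]
orientation: [-0.0, 0.766, 0.643, 0.001]
ft_force: [0.8, -0.4, 0.6]
opening: -0.001
grasp_force: 0.0
```

```bash
python3 -c "
from h import *
st();lever('l')"
```

```text
t 9.4 tcp loc -0.0003 -0.0196 0.0933 F loc x,y,z 0.8 -0.3 0.6 [-5.000e-04  7.659e-01  6.429e-01  7.000e-04] [ 0.45  0.32 -0.44  0.81  0.    2.19]
top 102 x 0.0073 value -0.0614
side 58 x -0.0018 value 0.0324
side 93 x -0.0373 value 0.0325
```

>>> jog_arm(plan=[[[0.1,0,0],[0,0,0],0],[[0.2,0,0],[0,0,0],0],[[0.3,0,0],[0,0,0],0],[[0.3,0,0],[0,0,0],0]])

```text
t: 9.9
tcp_pos: [0.4517, 0.2206, 0.0934]
orientation: [0.005, 0.767, 0.642, -0.004]
ft_force: [-1.8, -16.9, 9.6]
opening: -0.0
grasp_force: 8.4
```

```bash
python3 -c "
from h import *
st()"
```

```text
t 9.9 tcp loc -0.0005 -0.0172 0.0934 F loc x,y,z 1.1 -17.0 9.6 [ 0.0047  0.7667  0.642  -0.0043] [ 0.46  0.33 -0.43  0.82 -0.01  2.21]
```

>>> jog_arm(plan=[[[0.05,0,0],[0,0,0],0],[[0.05,0,0],[0,0,0],0],[[0.1,0,0],[0,0,0],0],[[0.1,0,0],[0,0,0],0]])

```text
t: 10.3
tcp_pos: [0.452, 0.2221, 0.0934]
orientation: [0.005, 0.767, 0.642, -0.005]
ft_force: [0.2, -15.1, 8.1]
opening: 0.002
grasp_force: 7.6
```

```bash
python3 -c "
from h import *
st()"
```

```text
t 10.3 tcp loc -0.0005 -0.0156 0.0934 F loc x,y,z 2.7 -14.9 8.1 [ 0.0054  0.7671  0.6415 -0.005 ] [ 0.47  0.33 -0.42  0.82 -0.01  2.21]
```

>>> jog_arm(plan=[[[0,0,0],[0,0,0],0],[[0,0,0],[0,0,0],0],[[0.05,0,0],[0,0,0],0]])

```text
t: 10.6
tcp_pos: [0.4531, 0.2287, 0.0934]
orientation: [0.001, 0.766, 0.642, -0.001]
ft_force: [-0.1, -4.6, 2.7]
opening: -0.002
grasp_force: 2.2
```

```bash
python3 -c "
from h import *
st()"
```

```text
t 10.6 tcp loc -0.0004 -0.0089 0.0934 F loc x,y,z 0.7 -4.6 2.7 [ 0.0014  0.7664  0.6423 -0.0013] [ 0.47  0.33 -0.42  0.82 -0.    2.22]
```

>>> jog_arm(plan=[[[0,0,0],[0,0,0],0],[[0.05,0,0],[0,0,0],0],[[0.05,0,0],[0,0,0],0]])

```text
t: 10.9
tcp_pos: [0.454, 0.233, 0.0934]
orientation: [-0.0, 0.766, 0.643, 0.001]
ft_force: [0.2, 0.7, -0.4]
opening: -0.003
grasp_force: 0.0
```

```bash
python3 -c "
from h import *
st();lever('m')"
```

```text
t 10.9 tcp loc -0.0003 -0.0046 0.0934 F loc x,y,z 0.0 0.8 -0.4 [-5.000e-04  7.659e-01  6.430e-01  6.000e-04] [ 0.47  0.34 -0.42  0.82  0.    2.22]
top 102 x 0.0074 value -0.0614
side 105 x -0.0354 value 0.0323
side 61 x -0.0023 value 0.0474
```

>>> jog_arm(plan=[[[0.05,0,0],[0,0,0],0],[[0.08,0,0],[0,0,0],0],[[0.08,0,0],[0,0,0],0],[[0.08,0,0],[0,0,0],0]])

```text
t: 11.4
tcp_pos: [0.4541, 0.2346, 0.0933]
orientation: [-0.0, 0.766, 0.643, 0.0]
ft_force: [-1.1, 0.4, -0.8]
opening: -0.002
grasp_force: 0.0
```

```bash
python3 -c "
from h import *
st();lever('n')"
```

```text
t 11.4 tcp loc -0.0005 -0.003 0.0933 F loc x,y,z -1.1 0.2 -0.8 [-1.000e-04  7.660e-01  6.429e-01  0.000e+00] [ 0.48  0.34 -0.41  0.82  0.    2.22]
top 104 x 0.0074 value -0.0615
side 104 x -0.0355 value 0.0324
side 59 x -0.0015 value 0.0499
```

>>> jog_arm(plan=[[[-0.6,0,0],[0,0,0],0],[[-1.2,0,0],[0,0,0],0],[[-1.2,0,-1.5],[0,0,0],0],[[-2.2,0,-3],[0,0,0],0],[[-3.7,0,-4],[0,0,0],0],[[-5,0,-4],[0,0,0],0],[[-6,0,-4],[0,0,0],0],[[-6,0,-4],[0,0,0],0]])

```text
t: 12.3
tcp_pos: [0.4208, 0.0532, 0.2136]
orientation: [0.0, 0.768, 0.641, -0.001]
ft_force: [0.2, 0.7, -0.3]
opening: -0.002
grasp_force: 0.0
```

```bash
python3 - <<'E'
from h import *
st();lever('z')
a=cv2.imread("pics/top_z.png");b=cv2.imread("pics/side_z.png")[240:350,255:385]
o=np.hstack([a[140:340,120:420],cv2.resize(b,(236,200),interpolation=2)]);cv2.imwrite("pics/z.png",cv2.convertScaleAbs(cv2.resize(o,(800,298)),alpha=1.6))
E
```

```text
t 12.3 tcp loc -0.0022 -0.1874 0.2136 F loc x,y,z 0.1 0.8 -0.3 [ 4.000e-04  7.679e-01  6.405e-01 -7.000e-04] [ 0.13  0.1  -0.39  1.08 -0.    1.88]
top 74 x 0.0012 value 0.047
top 104 x 0.0076 value -0.0615
side 111 x -0.0343 value 0.0321
side 57 x -0.002 value 0.0501
```

View pics/z.png

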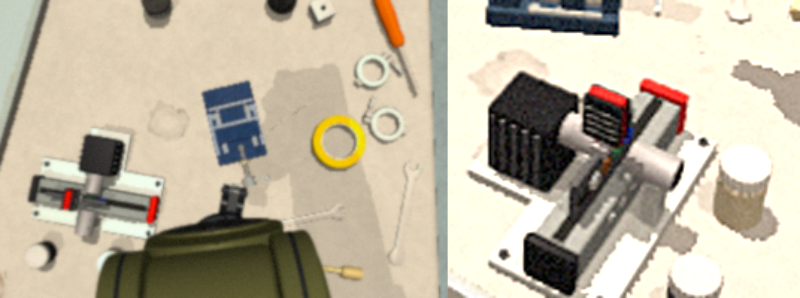

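The lever reads 0.047 in the top view and 0.050 in the side view. That's 16 mm beyond the earlier 0.031 and 0.034, so it is in the third click. The arm is clear and the loose things shown are undisturbed.

```bash
python3 -c "
from rig import robot
print(robot.sign_off())"
```

```text
the job is handed in; nothing more can be done
None
```

I pushed the lever home to the red end, then pushed it back click by click and left it in the third click (about 0.048 m by both cameras). The arm is clear, and I handed the job in at about 12 s; no verdict was returned.

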